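# Shift the sample mill into third gear

## Robot

A 6-joint arm with a two-finger parallel gripper is mounted at the origin on the work surface; the furniture and walls round the work are solid. World frame = base frame: x ahead of the robot, y to its left, z up, the work surface at z = 0. Lengths are in mm, angles in rad, forces in N, time in s.
With the tool pointing down it reaches from about 350 to 775 mm from the base axis. Payload 7.3 kg.
Tool frame: the origin (TCP) lies on the centre line of the jaws, within the pads' length; the fingertips stand 22 mm ahead of it and the grasp point (between the pads) lies 3 mm ahead of it; z points along the fingers, y is the direction in which the jaws open and shut (so a half turn about z gives the same grasp; the last joint's range is limited). The gripper opens to 92 mm and grips with 3 to 60 N. Pads are 19 mm wide; open, the fingers measure 130 mm over their backs; the gripper's body (75 mm by 190 mm) begins 47 mm behind the grasp point.
Start: joints at [-1.489, 0.342, 1.524, -0, 1.275, -0.146], TCP at [118.585, -511.449, 248.741] pointing down, gripper open.
Joint ranges: [-2.53, 2.53], [-0.77, 2.02], [0.04, 2.7], [-1, 4.14], [0.28, 2.66], [-3.11, 3.11]. Speed limits (rad/s): [2.57, 2.57, 3.14, 3.14, 3.14, 3.14].

## Interface

Orientations are given as [roll, pitch, yaw] about the fixed x, y, z axes, in that order (R = Rz(yaw) Ry(pitch) Rx(roll)).
In Python, from plant import get_obs, capture, bot, spot_in gives the robot as it stands.
- The arm moves only by the shell command python3 -m handwheel 'ROWS' [OPENING]. ROWS is JSON, a list of rows, each a list of 2 entries, a list of its own where there are three numbers: the shift along the world's x, y, z in mm, then the turn, a rotation vector about the world's x, y, z in rad. In form: [[[x, y, z], [wx, wy, wz]], ...]. A call has 1 to 12 rows; each row shifts and turns the commanded pose from where the row before left it; what a row does not reach is not made up. A row lasts 1/8 s, in which the tool goes at most 62.5 mm and 10.7 degrees, less where a joint would pass 70% of its speed; a pose out of reach is approached as far as the arm can. A call is refused whole if a number of a shift passes 62.5 or a number of a turn 0.188, either way. A call with a gripper value outside its range is refused whole. OPENING is the closure, from 0 (fully open) to 1 (shut), set as the call begins (- or left out, the last holds). The fingers move at their own pace and stop on an object; the grip force is fixed at half the most. Time passes only in rows, so rows that do not move let the fingers close. It gives the time, the measured TCP pose, the force and the opening at its end, in the units of the state.
- get_obs(): the state, without advancing time (a new reading comes with each control period).
- capture(name): name is "scene" or "top" or "wrist"; returns a dict with "img" (480x640x3 uint8, red, green, blue), "fx", "fy", "cx", "cy" (pixels), "k1" (the pictures are not rectified: a ray, as slopes to the right and down, at radius r is drawn at 1 + k1 r^2 times it, then the intrinsics apply), "cam_to_world" (4x4, takes a point from camera to world coordinates). Camera axes: x right, y up, looking along -z (the intrinsics and any distortion apply to the point x, -y, -z); pixel columns grow to the right and rows downward; lengths in mm; the calibration is good to about 2 mm. A picture is of the moment at which its call begins. There is no depth.
- bot.close_job(): hands the job in, once; it reports no verdict.
Trained networks look in the newest picture that a camera, given by its name, has taken for a name from the list of things; names that differ only in an ending like _2 or _b are one class to them, and where a whole thing is asked for, a point or a joint stands for the part that bears it (a point fixed in the world has none). Each returns a list of dicts, best first, with "score" (0 to 1); they miss things now and then, are a little off and sometimes report something else, mostly with a low value. They report only what shows in the picture. A call takes as long as a camera call.
- spot_in(thing, camera): "xyz" ([x, y, z] in mm, in the coordinates of the camera as it stood for that picture, good to about 4 mm: the middle of the surface that is visible of it).
The state is a dict: "time": time; "joint_positions": joint angles; "dq": joint speeds; "tau": joint torques, N m; "tool_pos": TCP position; "tcp_rot": TCP orientation; "contact_force": force on the tool from outside, world axes, zero at the start; "moment": the same for the moment, N m; "grip_width": finger opening in mm.
Only numpy, scipy, OpenCV 4.12 (cv2) and the standard library are available. Lean on these libraries where they do the work, as an engineer would, in place of code of your own. Each camera call takes 0.05 s, during which the arm holds its last target. There are 200 camera calls.

## Task

Shift the sample mill into third gear: push its lever to the middle of the H-shaped gate, straight across to the right, then forward (away from the mill's front) until it is fully home in the slot marked with three dots. Push the knob with the outside of the fingers only, never pinch it, do not let the lever into the slot with four dots, and take the hand away at the end. Leave the things standing round the mill where they are.

Things in the scene. Friction and masses are not known exactly. Their poses are not given: they have to be found in the camera images.
- mill: bench sample mill, fixed to the table: grey base from x -75 to +50 mm and y -75 to +165 mm, 45 mm high; on its left part a steel jar with black lid (86 mm wide, top 108 mm above the table), on its right part a 124 mm wide turret with the H gate and lever. Origin on the table under the gate's centre; +x points to its far side (forward), +y to its left, z up
- gate (a point): centre of the H gate at the top of its steel plate, 95 mm above the table, axes as the mill's. Two 15 mm wide legs along x, centred at y +18 and -18 mm, are joined by a 15 mm wide cross channel at x = 0. Raised dots 37 mm fore and aft mark the slots: one dot left far, two left near, three right far, four right near
- knob (a point): centre of the lever's black knob, 38 mm wide over its rubber side pads both ways, 34 mm high, on a 10 mm round stem; 135 mm from the lever's pivot, which lies 30 mm above the table under the gate's centre. Upright it is 165 mm above the table; it travels about 43 mm each way and tilts with the lever. Its z axis runs up the stem
- slot3 (a point): point in the third slot (three dots), at the level of the gate plate's top, 20 mm forward of and 18 mm to the right of the gate's centre; fixed to the mill
- lever_across (a joint): sideways angle of the lever (rad): 0 upright, positive leans to the mill's right (-y); stops at -0.335 and 0.335; -0.29 is the middle of the left leg, +0.29 of the right leg. At the start the lever is in the left leg. Stays where it is left (friction, about 1.5 N at the knob)
- lever_fore (a joint): fore-aft angle of the lever (rad): positive leans forward (mill +x); stops at -0.335 and 0.335 are the slot ends; starts anywhere. 0 is neutral (the cross channel): the lever can cross only within about 0.05 rad of 0 (the gate's inner corners are rounded, 5 mm). Stays where it is left (friction, about 1.5 N at the knob)
- pad_far: rubber pad on the far (mill +x) side of the lever's knob, 26 mm wide, 28 mm high, 4 mm thick; origin at its centre; tilts with the lever
- pad_near: rubber pad on the near (mill -x) side of the lever's knob, 26 mm wide, 28 mm high, 4 mm thick; origin at its centre; tilts with the lever
- pad_left: rubber pad on the left (mill +y) side of the lever's knob, 26 mm wide, 28 mm high, 4 mm thick; origin at its centre; tilts with the lever
- pad_right: rubber pad on the right (mill -y) side of the lever's knob, 26 mm wide, 28 mm high, 4 mm thick; origin at its centre; tilts with the lever
- sample_cup: loose bystander: clear sample cup with red screw cap, 44 mm wide, 76 mm high; origin at the centre of its underside; stands just left of the mill
- dropper: loose bystander: white dropper bottle with blue cap, 28 mm wide, 73 mm high; origin at the centre of its underside; stands right of the mill, beyond the marker
- marker: loose bystander: white marker pen with black cap, 13x133x14 mm, long along its y axis; origin at the centre of its underside; lies just to the right of the mill

How it is judged (in metres and radians):
On the way:
1. the lever is across in the right leg, still in the cross channel (value of joint lever_across above 0.22 rad and value of joint lever_fore between -0.15 and 0.15 rad), for 0.02 s.
At the end, for the whole second after the job is handed in: the lever rests in the third slot: lever_across above 0.22 rad, lever_fore above 0.27 rad (the slot ends at 0.335) and still; the bystanders are within 30 mm of where they stood (value of joint lever_across above 0.22 rad and value of joint lever_fore above 0.27 rad and velocity of joint lever_fore between -0.05 and 0.05 rad/s and distance of each of sample_cup, dropper, marker from where it was at the start of the episode below 0.03 m); the robot touches nothing.
It fails at once if the knob is pinched (opposite pads pressed at once with more than 1.5 N) ((contact force between the fingers and pad_far above 1.5 N and contact force between the fingers and pad_near above 1.5 N) or (contact force between the fingers and pad_left above 1.5 N and contact force between the fingers and pad_right above 1.5 N)).
It fails at once if the lever goes into the fourth slot (value of joint lever_across above 0.15 rad and value of joint lever_fore below -0.2 rad).
It fails at once if a bystander is moved by more than 30 mm, lifted or tipped over (distance of any of sample_cup, dropper, marker from where it was at the start of the episode above 0.03 m or angle between any of sample_cup, dropper, marker's own z axis and vertical above 0.5 rad).
It also fails if it takes over 64 s, if anything falls off the work surface, if the arm or the gripper's body presses on something with over 40 N, if the wrist force passes 120 N, or if a joint passes its speed limit or range.

## Working session

There is one attempt and no reset: what is moved stays moved. The work goes in short steps, Python scripts to look and compute and a shell command to move; the robot and the scene stay as the last step left them, time stands still between calls to the robot, and variables do not carry over. Pictures are saved under pics/ and viewed, about 8 in all and at most 12, crops included, and the job is handed in when it is done.

```bash
mkdir -p pics
cat > h.py <<'E'
import numpy as np,cv2
from plant import get_obs,capture,bot,spot_in
def w(c,p): return (np.array(c["cam_to_world"])@np.r_[p,1])[:3]
def proj(c,P):
    p=np.linalg.inv(np.array(c["cam_to_world"]))@np.r_[P,1]
    x,y=p[0]/-p[2],-p[1]/-p[2]; s=1+c["k1"]*(x*x+y*y)
    return c["cx"]+c["fx"]*x*s,c["cy"]+c["fy"]*y*s
E
python3 - <<'E'
from h import *
o=get_obs();print({k:np.round(o[k],3).tolist() for k in("time","tool_pos","tcp_rot","contact_force","grip_width")})
for n in("scene","top"):
    c=capture(n);cv2.imwrite(f"pics/{n}0.png",c["img"][:,:,::-1])
    print(n,np.round(np.array(c["cam_to_world"])[:3,3]))
    for t in("mill","gate","knob","slot3","pad_far","pad_near","pad_left","pad_right","sample_cup","dropper","marker"):
        print(t,[(round(d["score"],2),w(c,d["xyz"]).round().tolist(),np.round(proj(c,w(c,d["xyz"]))).tolist()) for d in spot_in(t,n)[:2]])
E
```

```text
{'time': 0.0, 'tool_pos': [118.582, -511.052, 248.055], 'tcp_rot': [-3.14, -0.0, 0.228], 'contact_force': [0.291, 0.185, 0.802], 'grip_width': 92.058}
scene [ 12. 549. 892.]
mill [(0.57, [410.0, 86.0, 83.0], [309.0, 298.0])]
gate [(0.9, [410.0, 86.0, 82.0], [308.0, 298.0]), (0.18, [442.0, 73.0, 173.0], [298.0, 249.0])]
knob [(0.82, [438.0, 70.0, 168.0], [301.0, 251.0])]
slot3 [(0.9, [412.0, 88.0, 81.0], [307.0, 299.0])]
pad_far []
pad_near [(0.73, [443.0, 71.0, 173.0], [298.0, 248.0]), (0.53, [429.0, 66.0, 162.0], [307.0, 255.0])]
pad_left [(0.66, [446.0, 84.0, 160.0], [292.0, 257.0]), (0.65, [444.0, 74.0, 179.0], [296.0, 246.0])]
pad_right []
sample_cup [(0.63, [417.0, 232.0, 73.0], [246.0, 357.0])]
dropper [(0.71, [427.0, -116.0, 37.0], [369.0, 243.0])]
marker [(0.58, [396.0, -80.0, 11.0], [370.0, 271.0])]
top [ 391.   26. 1041.]
mill [(0.97, [436.0, 65.0, 96.0], [296.0, 254.0])]
gate [(0.76, [436.0, 64.0, 93.0], [297.0, 255.0])]
knob [(0.58, [454.0, 64.0, 172.0], [295.0, 242.0])]
slot3 [(0.75, [433.0, -84.0, 16.0], [371.0, 259.0]), (0.63, [435.0, 58.0, 94.0], [300.0, 255.0])]
pad_far [(0.51, [451.0, 63.0, 177.0], [296.0, 244.0])]
pad_near [(0.41, [431.0, 64.0, 172.0], [295.0, 255.0])]
pad_left []
pad_right [(0.44, [453.0, 48.0, 174.0], [304.0, 243.0]), (0.26, [436.0, 63.0, 95.0], [297.0, 254.0])]
sample_cup [(0.79, [431.0, 218.0, 80.0], [217.0, 256.0]), (0.39, [452.0, 48.0, 175.0], [305.0, 243.0])]
dropper [(0.68, [433.0, 61.0, 93.0], [298.0, 256.0]), (0.57, [452.0, 61.0, 175.0], [297.0, 243.0])]
marker [(0.58, [436.0, -85.0, 15.0], [371.0, 258.0])]
```

Run:
```python
import cv2
t=cv2.imread("pics/top0.png")[150:350,170:430];cv2.imwrite("pics/t1.png",cv2.resize(t,None,fx=3,fy=3,interpolation=2))
t=cv2.imread("pics/scene0.png")[190:400,200:430];cv2.imwrite("pics/s1.png",cv2.resize(t,None,fx=2.8,fy=2.8,interpolation=2))
```

```text
(no output)
```

View pics/t1.png

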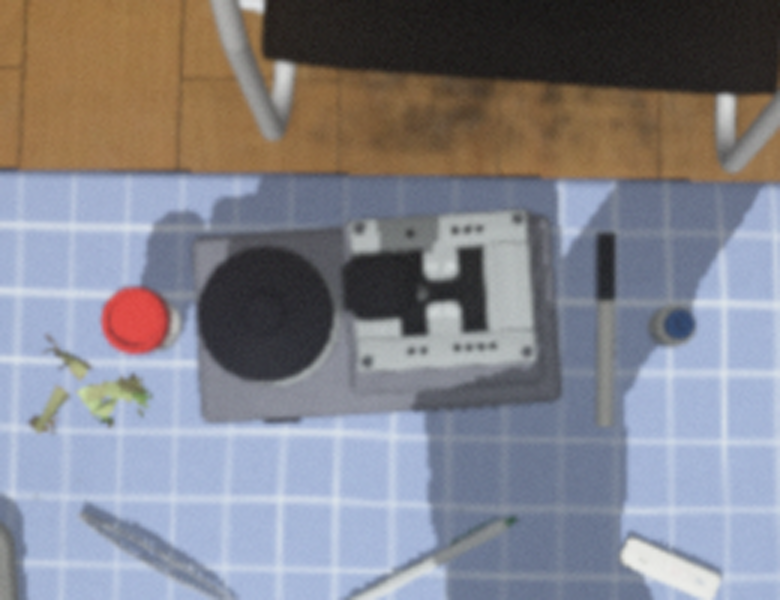

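View pics/s1.png

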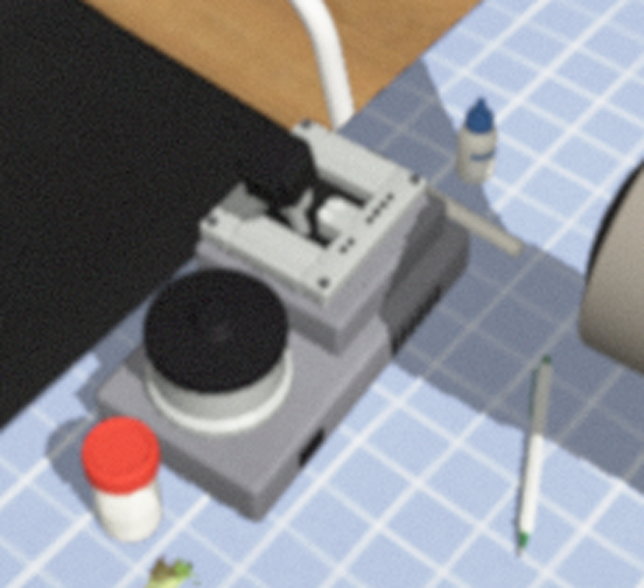

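The top view shows the H gate centred near full-image pixel (317,247). Its dots are at crop (410,232), (466,228), (417,350) and (474,348). The knob is at crop ~(383,287), in the left leg, and the mill is yawed slightly counter-clockwise. The jar is to its left, the cup further left, and the marker and dropper to its right.

```bash
cat >> h.py <<'E'
def back(c,uv,z):
    K=np.array([[c["fx"],0,c["cx"]],[0,c["fy"],c["cy"]],[0,0,1.]])
    a=cv2.undistortPoints(np.array([[uv]],float),K,np.array([c["k1"],0,0,0.]))[0,0]
    M=np.array(c["cam_to_world"]);d=M[:3,:3]@[a[0],-a[1],-1];o=M[:3,3]
    return o+d*(z-o[2])/d[2]
def knobpos(G,yaw,a,f):
    # approx: lever direction with tilts
    d=np.array([np.tan(f),-np.tan(a),1]);d/=np.linalg.norm(d)
    R=np.array([[np.cos(yaw),-np.sin(yaw)],[np.sin(yaw),np.cos(yaw)]])
    return np.r_[G[:2]+R@(135*d[:2]),30+135*d[2]]
E
python3 - <<'E'
from h import *
c=capture("top")
f=lambda p,z:back(c,(170+p[0]/3-.33,150+p[1]/3-.33),z)
d={n:f(p,95) for n,p in dict(one=(410,232),three=(466,228),two=(417,350),four=(474,348),s1=(359,229),s2=(517,218),s3=(368,361),s4=(527,352)).items()}
for n in d: print(n,d[n].round(1))
G=np.mean(list(d.values()),0)
v=(d['s2']-d['s1']+d['s4']-d['s3']);u=d['s1']-d['s3']+d['s2']-d['s4']+d['one']+d['three']-d['two']-d['four']
print("G",G.round(1),"yaw from y",np.arctan2(v[0],-v[1]), "from x",np.arctan2(u[1],u[0]))
print("knob@159",f((383,287),160), "lid",f((264,313),108), 'dropper',f((676,324),73),'cup',f((135,320),76),'marker',f((605,330),14))
s=capture("scene")
g=lambda p,z:back(s,(200+p[0]/2.8-.3,190+p[1]/2.8-.3),z)
print("scene screws",[g(p,95).round(1) for p in((211,226),(307,127),(416,179),(324,283))])
print("scene knob",g((280,167),160))
for fo in(-.2,-.1,0,.1):
  P=knobpos(G,-.05,-.29,fo);print(fo,P.round(),np.round(proj(c,P)),np.round(proj(s,P)))
E
```

```text
one [488.4  47.   95. ]
three [491.6  11.8  95. ]
two [414.3  41.2  95. ]
four [416.2   5.5  95. ]
s1 [489.8  79.2  95. ]
s2 [498.5 -20.3  95. ]
s3 [406.8  71.7  95. ]
s4 [414.3 -27.7  95. ]
G [452.5  26.   95. ] yaw from y 0.08119179850722719 from x 0.08513244607258598
knob@159 [449.15043167  60.72442533 160.        ] lid [435.090416   136.16700864 108.        ] dropper [ 434.39599873 -124.68227804   73.        ] cup [430.52248262 222.93796792  76.        ] marker [432.11069641 -85.34268023  14.        ]
scene screws [array([486.5,  84.4,  95. ]), array([494.3, -17. ,  95. ]), array([412.5, -26.2,  95. ]), array([404.7,  74.3,  95. ])]
scene knob [446.68745485  63.54678062 160.        ]
-0.2 [429.  65. 157.] [295. 257.] [308. 256.]
-0.1 [442.  65. 159.] [295. 250.] [302. 252.]
0 [454.  65. 159.] [295. 242.] [296. 248.]
0.1 [467.  64. 159.] [296. 235.] [290. 244.]
```

Measured: gate centre ≈ (451, 27.5), mill yaw ≈ 0.083, lever fore ≈ 0 in the left leg. I'll close the fingers, square the tool to the mill, and go to a hover left of the knob.

```bash
python3 -m handwheel '[[[30,35,8],[0,0,-0.145]],[[34,38,8],[0,0,0]],[[34,38,8],[0,0,0]],[[34,38,8],[0,0,0]],[[34,38,8],[0,0,0]],[[34,38,8],[0,0,0]],[[32,38,0],[0,0,0]]]' 1
python3 -m handwheel '[[[10,40,0],[0,0,0]],[[10,40,0],[0,0,0]],[[10,40,0],[0,0,0]],[[10,40,0],[0,0,0]],[[10,40,0],[0,0,0]],[[10,40,0],[0,0,0]],[[10,40,0],[0,0,0]],[[12,40,0],[0,0,0]],[[12,40,0],[0,0,0]],[[0,0,0],[0,0,0]]]'
python3 - <<'E'
from h import *
c=capture("wrist");cv2.imwrite("pics/w0.png",c["img"][:,:,::-1]);t=capture("top");cv2.imwrite("pics/t2.png",cv2.resize(t["img"][:,:,::-1][150:350,170:430],None,fx=3,fy=3))
print(np.round(c["cam_to_world"],2))
for n in("gate","knob","pad_left","pad_near","slot3"): print(n,[(round(d["score"],2),w(c,d["xyz"]).round(),np.round(proj(c,w(c,d["xyz"])))) for d in spot_in(n,"wrist")[:2]])
G=np.array([451,27.5,95]);
for f in(-.1,0,.1):print(f,np.round(proj(c,knobpos(G,.083,-.29,f))))
E
```

```text
time: 2.17
tool_pos: [351.8, -247.3, 297.6]
tcp_rot: [3.14, -0.001, 0.083]
contact_force: [0.7, -0.5, -0.2]
grip_width: 26.3
time: 3.42
tool_pos: [444.8, 113.6, 296.5]
tcp_rot: [-3.141, 0.0, 0.087]
contact_force: [-0.0, -0.6, 0.7]
grip_width: 0.4
[[ 9.0000e-02  9.5000e-01  3.0000e-01  5.2693e+02]
 [-1.0000e+00  8.0000e-02  3.0000e-02  1.2091e+02]
 [ 0.0000e+00 -3.0000e-01  9.5000e-01  4.3203e+02]
 [ 0.0000e+00  0.0000e+00  0.0000e+00  1.0000e+00]]
gate [(0.69, array([457.,  80.,  92.]), array([361., 200.]))]
knob [(0.56, array([451.,  69., 178.]), array([390., 241.])), (0.26, array([460.,  81.,  99.]), array([360., 198.]))]
pad_left [(0.78, array([451.,  87., 170.]), array([361., 234.]))]
pad_near [(0.75, array([430.,  65., 173.]), array([392., 270.])), (0.36, array([457.,  79.,  93.]), array([362., 201.]))]
slot3 [(0.92, array([459.,  82.,  96.]), array([359., 199.]))]
-0.1 [389. 255.]
0 [390. 237.]
0.1 [391. 218.]
```

View pics/w0.png

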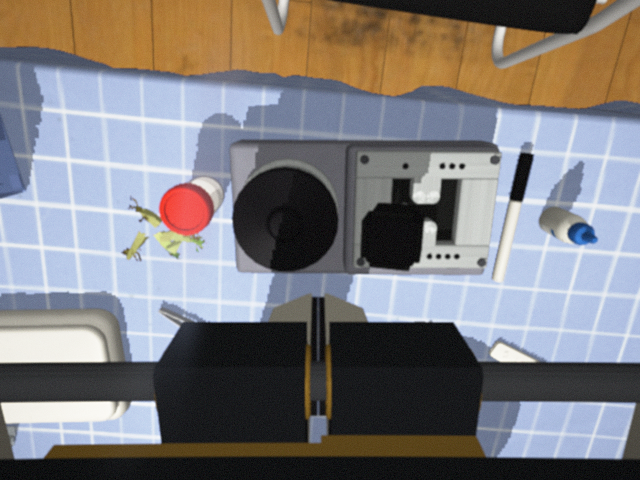

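The wrist view shows the knob centred at about (392,237), where fore = 0 predicts (390,237). The gate's screws are at (365,159), (495,159), (360,262) and (482,262). I'll check the gate centre from these.

Run:
```python
from h import *
c=capture("wrist")
P=np.array([back(c,p,95) for p in((365,159),(495,159),(360,262),(482,262))]);print(P.round(1),P.mean(0).round(1))
v=P[1]-P[0]+P[3]-P[2];print("yaw",np.arctan2(v[0],-v[1]))
print(back(c,(392,237),160).round(1))
```

```text
[[489.4  77.4  95. ]
 [497.2 -22.3  95. ]
 [404.9  71.9  95. ]
 [413.  -29.   95. ]] [451.1  24.5  95. ]
yaw 0.0792007695169092
[447.5  61.6 160. ]
```

```bash
python3 -m handwheel '[[[0,0,-40],[0,0,0]],[[0,0,-40],[0,0,0]],[[0,0,-40],[0,0,0]],[[0,0,0],[0,0,0]],[[0.6,-8,0],[0,0,0]],[[0.6,-8,0],[0,0,0]],[[0.6,-8,0],[0,0,0]],[[0.6,-8,0],[0,0,0]]]'
python3 -m handwheel '[[[0.6,-8,0],[0,0,0]],[[0.6,-8,0],[0,0,0]],[[0.6,-8,0],[0,0,0]]]'
```

```text
time: 4.82
tool_pos: [449.8, 79.6, 180.7]
tcp_rot: [-3.141, -0.01, 0.083]
contact_force: [0.4, 1.2, 1.0]
grip_width: 0.4
time: 5.2
tool_pos: [448.8, 54.9, 176.8]
tcp_rot: [3.141, 0.0, 0.083]
contact_force: [1.1, 1.4, 0.1]
grip_width: 0.3
```

```bash
python3 -m handwheel '[[[0.6,-8,0],[0,0,0]],[[0.6,-8,0],[0,0,0]]]'; python3 -m handwheel '[[[0.5,-6,0],[0,0,0]],[[0.4,-5,0],[0,0,0]],[[0,0,0],[0,0,0]]]'
python3 - <<'E'
from h import *
c=capture("wrist");s=capture("scene")
a=cv2.resize(c["img"][120:330,240:520],None,fx=1.4,fy=1.4);b=cv2.resize(s["img"][170:330,230:430],None,fx=2,fy=2)
o=np.zeros((330,800,3),np.uint8);o[:a.shape[0],:a.shape[1]]=a;o[:b.shape[0],400:]=b;cv2.imwrite("pics/c1.png",o[:,:,::-1])
G=np.array([451,26,95])
for n,k in(("wrist",c),("scene",s)):
  print(n,[(round(d["score"],2),w(k,d["xyz"]).round()) for d in spot_in("knob",n)[:2]])
  for f in(-.1,0,.1):print(f,np.round(proj(k,knobpos(G,.081,.29,f))))
E
```

```text
time: 5.45
tool_pos: [449.9, 39.0, 176.5]
tcp_rot: [-3.142, 0.001, 0.083]
contact_force: [0.3, 1.2, -0.6]
grip_width: 0.8
time: 5.82
tool_pos: [450.8, 28.2, 176.6]
tcp_rot: [3.141, 0.0, 0.082]
contact_force: [0.5, -0.4, -0.6]
grip_width: 0.6
wrist [(0.4, array([462.,   2., 175.]))]
-0.1 [418. 351.]
0 [421. 323.]
0.1 [423. 293.]
scene [(0.61, array([442.,   6., 153.]))]
-0.1 [332. 225.]
0 [325. 222.]
0.1 [319. 219.]
```

View pics/c1.png

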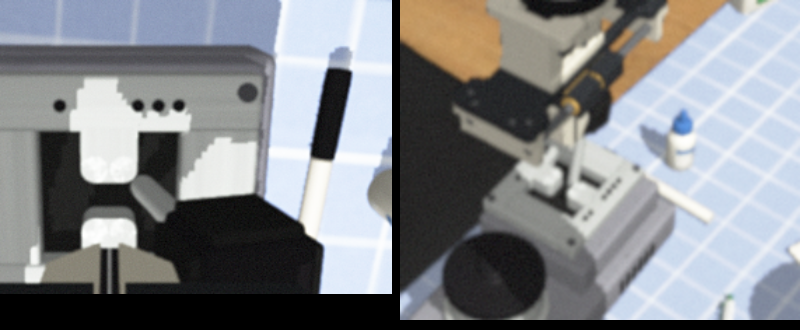

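The lever is across in the right leg: in the wrist crop the stem runs from the cross channel at (140,185) to the knob at ~(240,240). I'll nudge it a little more, then go round to the near side at the same height.

```bash
python3 -m handwheel '[[[0.3,-3.5,0],[0,0,0]],[[0,0,0],[0,0,0]]]'; python3 -m handwheel '[[[-1,10,0],[0,0,0]],[[-1,12,0],[0,0,0]],[[-20,0,-1],[0,0,0]],[[-22,0,-1],[0,0,0]],[[0,-20,0],[0,0,0]],[[0,-22,0],[0,0,0]],[[0,-20,0],[0,0,0]],[[0,0,0],[0,0,0]]]'
python3 - <<'E'
from h import *
G=np.array([451,26,95]);c=capture("wrist");s=capture("top")
a=cv2.resize(c["img"][120:420,200:560],None,fx=1.1,fy=1.1);b=cv2.resize(s["img"][190:310,230:390],None,fx=2.5,fy=2.5)
o=np.zeros((330,800,3),np.uint8);o[:a.shape[0],:a.shape[1]]=a;o[:b.shape[0],400:]=b;cv2.imwrite("pics/c2.png",o[:,:,::-1])
for n in ("knob","pad_near"):print(n,[(round(d["score"],2),w(c,d["xyz"]).round()) for d in spot_in(n,"wrist")[:2]])
print(knobpos(G,.081,.29,0))
for f in(-.1,0,.1):print(f,np.round(proj(c,knobpos(G,.081,.29,f))),np.round(proj(s,knobpos(G,.081,.29,f))))
E
```

```text
time: 6.28
tool_pos: [451.2, 25.0, 176.7]
tcp_rot: [-3.142, 0.0, 0.083]
contact_force: [0.3, 0.7, 0.3]
grip_width: 0.7
time: 7.28
tool_pos: [407.3, -15.1, 174.8]
tcp_rot: [3.141, -0.0, 0.081]
contact_force: [-0.7, 0.3, 1.0]
grip_width: 0.5
knob [(0.88, array([458.,  -8., 179.])), (0.43, array([461.,  54., 100.]))]
pad_near [(0.95, array([439., -16., 173.]))]
[454.12346945 -12.47698067 159.36292319]
-0.1 [321. 242.] [339. 251.]
0 [321. 208.] [339. 243.]
0.1 [321. 172.] [338. 236.]
```

View pics/c2.png

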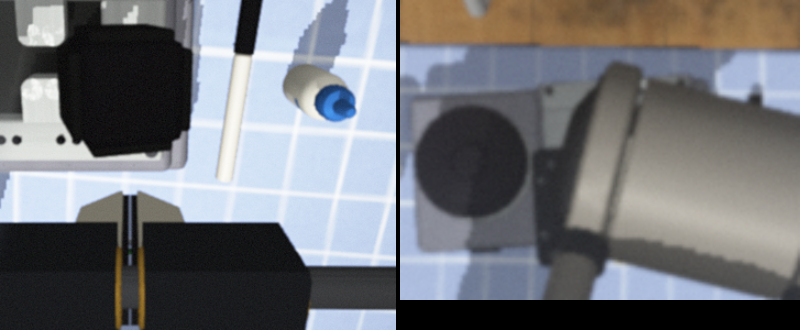

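The knob sits right at about (316,202) full-image, against a predicted (321,208) for across 0.29, fore 0. The fingers are behind its near pad, so I'll push forward.

```bash
python3 -m handwheel '[[[9,0.7,0],[0,0,0]],[[9,0.7,0],[0,0,0]],[[7,0.6,0],[0,0,0]],[[7,0.6,0],[0,0,0]],[[7,0.6,0],[0,0,0]]]'; python3 -m handwheel '[[[6,0.5,0],[0,0,0]],[[6,0.5,0],[0,0,0]]]';python3 -m handwheel '[[[4,0.3,0],[0,0,0]],[[0,0,0],[0,0,0]]]'
```

```text
time: 8.1
tool_pos: [446.5, -11.7, 174.7]
tcp_rot: [3.142, 0.0, 0.083]
contact_force: [-0.8, 0.4, 0.7]
grip_width: 0.1
time: 8.35
tool_pos: [458.1, -10.7, 174.4]
tcp_rot: [-3.141, 0.001, 0.083]
contact_force: [-2.5, -1.0, -1.9]
grip_width: 0.3
time: 8.6
tool_pos: [462.7, -10.4, 174.7]
tcp_rot: [3.142, -0.001, 0.083]
contact_force: [-0.5, -0.3, -0.2]
grip_width: 0.4
```

```bash
python3 -m handwheel '[[[3,0.2,0],[0,0,0]],[[0,0,0],[0,0,0]]]'; python3 -m handwheel '[[[2,0.2,0],[0,0,0]],[[0,0,0],[0,0,0]]]';python3 -m handwheel '[[[2,0.2,0],[0,0,0]],[[0,0,0],[0,0,0]]]'
```

```text
time: 8.85
tool_pos: [465.4, -10.2, 174.8]
tcp_rot: [3.142, -0.0, 0.083]
contact_force: [-0.6, -0.5, -0.6]
grip_width: 0.8
time: 9.1
tool_pos: [467.3, -10.0, 174.8]
tcp_rot: [3.141, -0.0, 0.083]
contact_force: [-1.6, 0.8, -1.9]
grip_width: 0.5
time: 9.35
tool_pos: [469.4, -9.9, 174.8]
tcp_rot: [3.141, -0.0, 0.083]
contact_force: [-2.0, 0.1, -0.0]
grip_width: 0.4
```

```bash
python3 -m handwheel '[[[2,0.2,0],[0,0,0]],[[0,0,0],[0,0,0]]]';python3 -m handwheel '[[[2,0.2,0],[0,0,0]],[[0,0,0],[0,0,0]]]'
python3 - <<'E'
from h import *
G=np.array([451,26,95]);c=capture("wrist");s=capture("scene")
a=cv2.resize(c["img"][120:420,200:560],None,fx=1.1,fy=1.1);b=cv2.resize(s["img"][170:330,230:430],None,fx=2,fy=2)
o=np.zeros((330,800,3),np.uint8);o[:a.shape[0],:a.shape[1]]=a;o[:b.shape[0],400:]=b;cv2.imwrite("pics/c3.png",o[:,:,::-1])
for f in(.1,.2,.27,.33):print(f,np.round(proj(c,knobpos(G,.081,.29,f))),np.round(proj(s,knobpos(G,.081,.29,f))))
E
```

```text
time: 9.6
tool_pos: [471.0, -9.6, 174.6]
tcp_rot: [-3.142, 0.001, 0.083]
contact_force: [-2.0, -0.3, -0.8]
grip_width: 0.6
time: 9.85
tool_pos: [472.6, -9.4, 174.4]
tcp_rot: [-3.141, 0.002, 0.083]
contact_force: [-5.1, -0.4, -1.2]
grip_width: 0.9
0.1 [321. 338.] [319. 219.]
0.2 [320. 307.] [313. 217.]
0.27 [319. 284.] [308. 216.]
0.33 [317. 264.] [305. 215.]
```

View pics/c3.png

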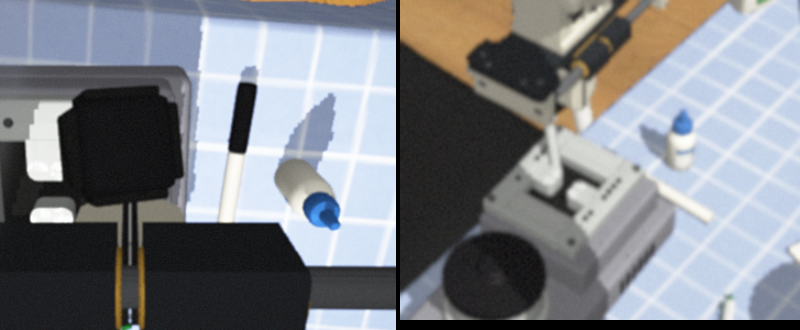

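The knob is now at full-image (311,252), which corresponds to fore ≈ 0.33 or more, and the force is rising. One more nudge should confirm the stop, then I'll retreat.

```bash
python3 -m handwheel '[[[2,0.2,0],[0,0,0]],[[0,0,0],[0,0,0]]]';python3 -m handwheel '[[[-12,-1,0],[0,0,0]],[[-25,-2,0],[0,0,0]],[[-30,-2,0],[0,0,0]],[[-10,0,40],[0,0,0]],[[-10,-40,40],[0,0,0]],[[-10,-50,20],[0,0,0]],[[-10,-55,0],[0,0,0]],[[-10,-55,0],[0,0,0]],[[-10,-55,0],[0,0,0]],[[0,0,0],[0,0,0]],[[0,0,0],[0,0,0]]]'
python3 - <<'E'
from h import *
G=np.array([451,26,95]);c=capture("top");s=capture("scene")
a=cv2.resize(c["img"][190:310,200:400],None,fx=2,fy=2);b=cv2.resize(s["img"][170:370,200:400],None,fx=2,fy=2)
o=np.zeros((400,800,3),np.uint8);o[:a.shape[0],:a.shape[1]]=a;o[:b.shape[0],400:]=b;cv2.imwrite("pics/c4.png",o[:,:,::-1])
for f in(.2,.27,.33):print(f,np.round(proj(c,knobpos(G,.081,.29,f))),np.round(proj(s,knobpos(G,.081,.29,f))))
for n,k in(("top",c),("scene",s)):
  for t in("knob","sample_cup","dropper","marker"):print(n,t,[(round(d["score"],2),w(k,d["xyz"]).round()) for d in spot_in(t,n)[:1]])
E
```

```text
time: 10.2
tool_pos: [474.1, -9.2, 174.2]
tcp_rot: [-3.141, 0.003, 0.083]
contact_force: [-7.4, -0.5, -2.3]
grip_width: 0.4
time: 11.58
tool_pos: [348.3, -269.1, 275.0]
tcp_rot: [3.141, -0.001, 0.082]
contact_force: [0.5, 0.5, 0.1]
grip_width: 0.6
0.2 [338. 229.] [313. 217.]
0.27 [337. 224.] [308. 216.]
0.33 [336. 220.] [305. 215.]
top knob [(0.63, array([499.,  -6., 164.]))]
top sample_cup [(0.63, array([435., 217.,  75.]))]
top dropper [(0.52, array([ 433., -126.,   46.]))]
top marker [(0.72, array([437., -85.,  12.]))]
scene knob [(0.68, array([483.,   8., 159.]))]
scene sample_cup [(0.91, array([418., 234.,  69.]))]
scene dropper [(0.57, array([ 429., -117.,   40.]))]
scene marker [(0.71, array([395., -79.,  12.]))]
```

View pics/c4.png

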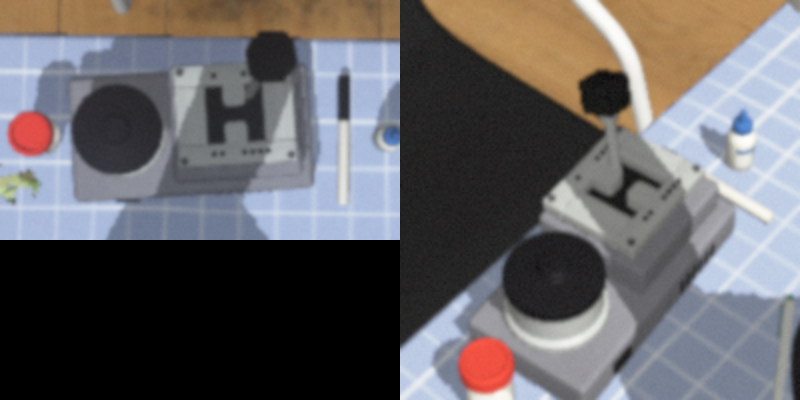

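The knob is at top-image pixel (335,218), against a predicted (336,220) for fore 0.33. The stem is in the three-dot slot, the bystanders haven't moved and the hand is clear.

```bash
python3 -c "from plant import bot;print(bot.close_job())"
```

```text
the job is handed in; nothing more can be done
None
```

The mill's lever is in third gear and the job is handed in, after about 12 of the 64 s allowed. No verdict was reported.

- **What I did:** The lever was already at neutral in the left leg, so no move to the middle was needed. With the fingers closed, I pushed the knob straight across from its left side. I then went round behind it and pushed it forward to the slot end, where the force rose to about 7 N. Then I took the hand away.
- **Lever position:** In the last pictures the stem is in the three-dot slot. The top camera shows the knob at pixel (335, 218), against (336, 220) expected at 0.33 rad forward. The networks' knob positions were about 16 mm apart between the two cameras. I relied on the pixel check, the scene picture and the force instead.
- **Bystanders:** The cup, dropper and marker are within about 10 mm of where they were first measured, which is roughly the networks' own noise.
- **Robot:** The hand is well clear of the mill, and the force reading is near zero.

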